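# Open the child-proof medicine bottle and hold its cap

## Robot

A 6-joint arm with a two-finger parallel gripper is mounted at the origin on a cart in front of the work surface, level with it; the furniture and walls round the work are solid. World frame = base frame: x ahead of the robot, y to its left, z up, the work surface at z = 0. Lengths are in m, angles in rad, forces in N, time in s.
With the tool pointing down it reaches from about 0.325 to 0.85 m from the base axis. Payload 15.5 kg.
Tool frame: the origin (TCP) lies midway between the tips of the shut fingers; the grasp point (between the pads) lies 19 mm behind it (ctrl.tcp_to_grasp is the distance from the TCP to the grasp point, in m); z points along the fingers, y is the line along which they close (so a half turn about z gives the same grasp; the last joint's range is limited). The gripper opens to 91 mm and grips with 3 to 60 N. Pads are 32 mm wide; open, the fingers measure 118 mm over their backs; the gripper's body (76 mm by 178 mm) begins 60 mm behind the grasp point.
Start: joints at [1.246, 0.494, 1.345, -0, 1.302, -0.096], TCP at [0.142, 0.609, 0.214] pointing down, gripper open.
Joint ranges: [-2.91, 2.91], [-0.82, 2.16], [0.22, 2.67], [-1.22, 4.37], [0.12, 2.79], [-3.08, 3.08]. Speed limits (rad/s): [1.89, 1.89, 2.57, 3.01, 3.01, 3.01].

## Interface

Orientations are given as a rotation vector (axis times angle).
In Python, from station import status, optics, ctrl gives the robot as it stands.
- The arm moves only by the tool jog_arm, never from a script. Its argument "moves" is a list of rows, each a list of 3 entries, a list of its own where there are three numbers: the finger opening in mm, from 0 to 91.2, then the shift along the world's x, y, z scaled (see below), then the turn about the world's z scaled (see below). In form: [[gripper, [x, y, z], yaw], ...]. A call has exactly 8 rows; each row shifts and turns the commanded pose from where the row before left it; what a row does not reach is not made up. The controller multiplies each number of a shift by 0.15 m and each number of a turn by 0.5 rad. A row lasts 1/8 s, in which the tool goes at most 62.5 mm and 10.7 degrees, less where a joint would pass 70% of its speed; a pose out of reach is approached as far as the arm can. A call with a number of a shift or a turn outside -1 to 1 is refused whole. A call with a gripper value outside its range is refused whole. The fingers move at their own pace and stop on an object; "newtons" is the grip in N (left out, the last holds). Time passes only in rows, so rows that do not move let the fingers close, or fill a call up. It gives the time, the measured TCP pose, the force, the opening and the grip force at its end, in the units of the state.
- status.state(): the state, without advancing time (a new reading comes with each control period).
- optics.snapshot(name): name is "scene" or "top" or "wrist"; returns (picture, depth): 400x640x3 uint8, blue, green, red; 400x640 float32, m along the optical axis (not along the pixel's ray), 0 where there is no reading.
- optics.camera_params(name): a dict with "camera_matrix" (3x3 intrinsics, pixels), "T" (4x4, takes a point from camera to world coordinates); the wrist camera has in their place "hand_eye" (4x4, takes a point from camera to tool coordinates, whose origin is the TCP and whose axes are the flange's). Camera axes: x right, y down, z forward; pixel columns grow to the right and rows downward; lengths in m; the calibration is good to about 2 mm. A picture is of the moment at which its call begins: read the wrist's pose just before it. camera_params takes no time and is no camera call.
- ctrl.hand_in(): hands the job in; it is judged then, once.
The state is a dict: "clock": time; "qpos": joint angles; "joint_velocities": joint speeds; "effort": joint torques, N m; "tool_pos": TCP position; "orientation": TCP orientation; "ft_force": force on the tool from outside, world axes, zero at the start; "moment": the same for the moment, N m; "grip_width": finger opening in m; "grasp_force": force on a finger pad.
Only numpy, scipy, OpenCV 4.12 (cv2) and the standard library are available. Lean on these libraries where they do the work, as an engineer would, in place of code of your own. Each camera call takes 0.05 s, during which the arm holds its last target. There are 200 camera calls.

## Task

Fold the stiff blue cover of the bottle stand up until it stands upright and leave it there; then open the amber medicine bottle under it: press its push-and-turn safety cap down and, keeping it pressed, twist it anticlockwise (seen from above) until it is free. Lift the cap straight up and finish while still holding it level in the gripper, above the middle of the bottle's mouth and at least 5 cm clear of it. Leave the cartons and the calculator round the stand where they are.

Things in the scene. Friction and masses are not known exactly. Their poses are not given: they have to be found in the camera images.
- bottle_stand: grey stand, fixed to the table, with a fixed amber bottle 68 mm in diameter. Origin: on the table under the bottle's axis; z up, x from bottle to cover hinge, y along the hinge. Base plate 12 mm thick, x -55 to +135, y +-75 mm. Two hinge posts at x = 110, y = +-64, 110 mm high. Bottle's flat shoulder (60 mm across) is 78 mm above the table; table top z = 0
- bottle_mouth (a point): centre of the bottle's mouth, on its rim, 99 mm above the table; its axes are the stand's
- cover (a joint): angle of the blue hinged cover, rad: 0 level over the bottle (toward the stand's -x), 1.57 upright, stop at 2.1. Starts partly raised (0.35 to 0.7), hanging over the cap. A friction hinge (0.22 N m, about 1.5 N at the handle) keeps it where it is left. Panel 112 mm wide, 5 mm thick (9 mm at its free edge), ending 97 mm from the hinge; the handle bar lies beyond
- cover_hinge (a point): middle of the cover's hinge line, at x = 110, y = 0, z = 102 mm of the stand; the line runs along the stand's y
- cover_handle (a point): middle of the cover's steel handle bar: round, 10 mm thick, parallel to the hinge and 145 mm from it, free between two side arms 93 mm apart, with a 43 mm gap to the panel's edge. Two fingers can straddle it from above, and the bar turns in the grip as the cover folds. Site x axis points from handle to hinge
- cap: white ribbed push-and-turn cap, 57 mm in diameter, 32 mm high, about 50 g; origin at the centre of its underside, z up, x along the red bar on its top. Locked, the underside is 85 mm above the table (7 mm above the shoulder) and its x is along the stand's x. Grip it across the diameter, fingertips at least 7 mm above its underside so that they clear the shoulder when pressed
- cap_top (a point): centre of the cap's top, 32 mm above its underside. A spring (6 N, 11 N at the bottom) holds the cap up against a catch: press it down 4.5 mm or more (6 is good, bottom at 7 mm) and keep it down while turning anticlockwise seen from above. From 0.78 rad of turn on it can be lifted off; a stop ends the turn at about 1.45 rad; 1.1 rad is a good turn
- orange_box: bystander: small white and orange ointment box, 99 x 31 x 26 mm, origin under its centre; leave alone
- navy_carton: bystander: white carton with a navy blue top, 75 x 63 x 83 mm, origin under its centre; leave alone
- calculator: bystander: grey calculator, 118 x 72 x 15 mm, origin under its centre; leave alone
- white_carton: bystander: plain white carton with blue and red print, 50 x 71 x 60 mm, origin under its centre; leave alone
Not all that is in view belongs to the job. Of the things like the cap, leave any that is green; of the rest the smaller one is meant.

How it is judged:
On the way, in this order (a step that is already met when the one before it is completed fails the run):
1. the cover has been folded upright (within about 12 degrees) (value of joint cover between 1.36 and 1.78 rad), for 0.2 s.
2. the cap, still in its locked position, is pressed down by 4 mm (z of cap in the frame of bottle_stand below 0.081 m and angle between the x axis of cap and the x axis of bottle_stand, either way round below 0.25 rad), for 0.1 s.
3. the cap has been turned free on the neck (z of cap in the frame of bottle_stand below 0.089 m and angle between the x axis of cap and the x axis of bottle_stand, either way round above 0.75 rad), for 0.1 s.
At the end, for the whole second after the job is handed in: the cover stands upright (1.36 to 1.78 rad); the cap is held in the fingers, at rest and level (within 0.2 rad), its underside at least 50 mm above the mouth rim and its centre within 25 mm of the mouth's axis, touching nothing of the stand (all of step 1 and z of cap in the frame of bottle_mouth above 0.05 m and horizontal distance between cap and bottle_mouth below 0.025 m and angle between cap's own z axis and vertical below 0.2 rad and contact force between the fingers and cap above 1 N and contact force between cap and bottle_stand below 0.1 N and linear speed of cap below 0.03 m/s); the arm keeps its last pose, push and grip.
It fails at once if a bystander (carton, box or calculator) is moved by more than 20 mm (distance of any of orange_box, navy_carton, calculator, white_carton from where it was at the start of the episode above 0.02 m).
It also fails if it takes over 51 s, if anything falls off the work surface, if the arm or the gripper's body presses on something with over 40 N, if the wrist force passes 120 N, or if a joint passes its speed limit or range.

## Working session

There is one attempt and no reset: what is moved stays moved. The work goes in short steps, Python scripts to look and compute and a tool call to move; the robot and the scene stay as the last step left them, time stands still between calls to the robot, and variables do not carry over. Pictures are saved under pics/ and viewed, at most 10 in all, crops included, and the job is handed in when it is done.

Besides the shell and the picture viewer there is one more tool, called after "Request:" in YAML: its name, and indented under it one key for each argument. jog_arm: Moves the arm, as the interface text tells. Its arguments: {"type":"object","properties":{"moves":{"type":"array","items":{"type":"array"}},"newtons":{"type":"number"}},"required":["moves"]}

```bash
mkdir -p pics; ls; python3 - <<'E'
from station import status, optics, ctrl
import cv2, numpy as np
s=status.state(); print(s)
for n in ("scene","top"):
    p,d=optics.snapshot(n); cv2.imwrite(f"pics/{n}0.png",p); np.save(f"pics/{n}0.npy",d)
    print(n,optics.camera_params(n))
print(optics.camera_params("wrist"),ctrl.tcp_to_grasp)
E
```

```text
pics
{'clock': 0.0, 'qpos': array([ 1.24551423e+00,  4.94194341e-01,  1.34612866e+00, -3.06582593e-05,
        1.30251502e+00, -9.55120595e-02]), 'joint_velocities': array([ 0.00027615, -0.00212748, -0.00068093,  0.00072641,  0.00122747,
        0.00017562]), 'effort': array([-3.12091172e-03, -8.78807330e+01, -3.81857908e+01,  7.04918685e-02,
        5.33987652e-02, -8.11534051e-05]), 'tool_pos': array([0.1422364 , 0.60820312, 0.21333217]), 'orientation': array([-3.60089232e-01, -3.12065440e+00,  1.92263206e-03]), 'ft_force': array([0.16483792, 0.17631972, 0.35617046]), 'moment': array([-0.00895017,  0.00552802,  0.04520411]), 'grasp_force': 0.0, 'grip_width': 0.0910986826507439}
scene {'camera_matrix': array([[462.81844041,   0.        , 323.51147994],
       [  0.        , 462.81844041, 194.36698453],
       [  0.        ,   0.        ,   1.        ]]), 'T': array([[ 0.74204539, -0.39507817,  0.54155506, -0.2362794 ],
       [-0.6701515 , -0.45684441,  0.58497021, -0.78686085],
       [ 0.01629744, -0.79699839, -0.60376151,  0.93030467],
       [ 0.        ,  0.        ,  0.       
[... 280 characters left out ...]
 , -0.01666211, -0.01305846,  0.00469559],
       [ 0.01461081, -0.09672921, -0.99520349,  1.50768139],
       [ 0.        ,  0.        ,  0.        ,  1.        ]])}
{'camera_matrix': array([[276.855325  ,   0.        , 323.41141722],
       [  0.        , 276.855325  , 204.27419476],
       [  0.        ,   0.        ,   1.        ]]), 'hand_eye': array([[ 1.86760401e-03, -9.68814752e-01, -2.47779113e-01,
         7.07660320e-02],
       [ 9.99996495e-01,  1.34433481e-03,  2.28100771e-03,
        -6.01485911e-04],
       [-1.87677583e-03, -2.47782505e-01,  9.68813867e-01,
        -1.71170271e-01],
       [ 0.00000000e+00,  0.00000000e+00,  0.00000000e+00,
         1.00000000e+00]])} 0.0188
```

View pics/scene0.png

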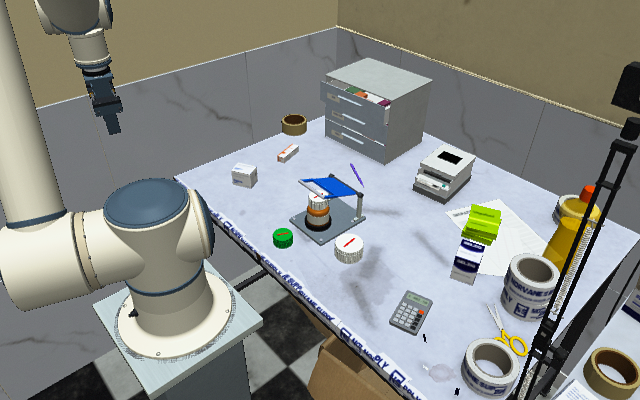

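View pics/top0.png

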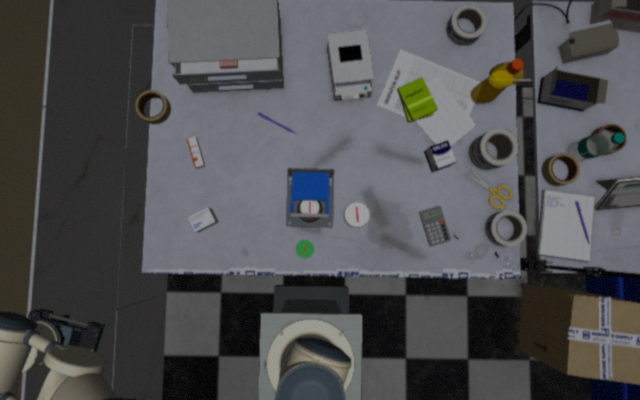

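The arm stands clear of the stand. In the top view the blue cover is at about (312,190), the bottle's cap at (310,207), and the loose bigger white cap at (357,214) and green one at (305,249). The hinge is on the far side, towards world +x.

```bash
cat > h.py <<'E'
from station import status, optics, ctrl
import cv2, numpy as np
from scipy.spatial.transform import Rotation as R
def cam(n,s=None):
    c=optics.camera_params(n)
    if n!="wrist": return c["camera_matrix"],c["T"]
    T=np.eye(4);T[:3,:3]=R.from_rotvec(s["orientation"]).as_matrix();T[:3,3]=s["tool_pos"]
    return c["camera_matrix"],T@c["hand_eye"]
def pts(n,d,mask,s=None):
    K,T=cam(n,s); v,u=np.nonzero(mask&(d>0)); z=d[v,u]
    P=np.stack([(u-K[0,2])/K[0,0]*z,(v-K[1,2])/K[1,1]*z,z],1)
    return P@T[:3,:3].T+T[:3,3],u,v
def snap(n,name=None):
    s=status.state(); p,d=optics.snapshot(n)
    if name: cv2.imwrite(f"pics/{name}.png",p)
    return s,p,d
E
python3 - <<'E'
from h import *
a=cv2.imread("pics/scene0.png")[150:260,260:400]; b=cv2.imread("pics/top0.png")[155:265,250:390]
cv2.imwrite("pics/crop.png",np.vstack([cv2.resize(x,None,fx=2.7*2,fy=2.7,interpolation=cv2.INTER_CUBIC) if 0 else cv2.resize(x,(380*1,299),interpolation=cv2.INTER_CUBIC) for x in (a,b)]))
for n in("scene","top"):
    p=cv2.imread(f"pics/{n}0.png");d=np.load(f"pics/{n}0.npy");hsv=cv2.cvtColor(p,cv2.COLOR_BGR2HSV)
    m=cv2.inRange(hsv,(100,150,60),(125,255,255))>0
    roi=np.zeros_like(m);
    if n=="scene": roi[165:215,290:375]=1
    else: roi[160:235,280:340]=1
    P,u,v=pts(n,d,m&roi); c=np.median(P,0)
    P=P[np.linalg.norm(P-c,axis=1)<.1]; c=P.mean(0); w=np.linalg.svd(P-c)[2]
    nn=w[2]*np.sign(w[2,2]); print(n,len(P),c,"normal",nn,"tilt",np.arccos(nn[2]),"az",np.arctan2(-nn[1],-nn[0]))
    print(P.min(0),P.max(0))
    # base plate: points z 5..18mm
    Q,u,v=pts(n,d,roi*0+1>0); k=(abs(Q[:,2]-.012)<.004)&(np.linalg.norm(Q[:,:2]-c[:2],axis=1)<.13)
    r=cv2.minAreaRect(Q[k,:2].astype(np.float32)*1000); print("base",k.sum(),r)
E
```

```text
scene 518 [0.53100393 0.00450579 0.12498071] normal [ 0.34833067 -0.00697309  0.93734578] tilt 0.35586410384232714 az 3.121576728107602
[ 0.45081507 -0.04970099  0.10165548] [0.58759233 0.0667996  0.15585842]
base 1167 ((516.4243774414062, 6.2061614990234375), (150.3253936767578, 190.8159637451172), 88.68788146972656)
top 1106 [0.53532726 0.00981777 0.12399867] normal [ 3.63548376e-01 -8.75660506e-04  9.31574909e-01] tilt 0.3720752140204219 az 3.139184009046655
[ 0.45748988 -0.04450954  0.0994279 ] [0.58532486 0.06523837 0.15824839]
base 709 ((526.1476440429688, 20.614463806152344), (224.66419982910156, 229.95494079589844), 69.15801239013672)
```

View pics/crop.png

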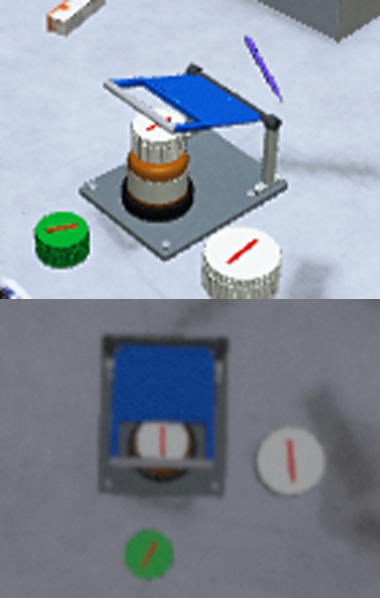

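Request:
jog_arm:
  moves:
    - [40,[0.129,-0.25,0.007],-0.17]
    - [40,[0.129,-0.25,0.007],-0.17]
    - [40,[0.129,-0.25,0.007],-0.17]
    - [40,[0.129,-0.25,0.007],-0.17]
    - [40,[0.129,-0.25,0.007],-0.17]
    - [40,[0.129,-0.25,0.007],-0.17]
    - [40,[0.129,-0.25,0.007],-0.17]
    - [40,[0.129,-0.25,0.007],-0.17]
  newtons: 15

```text
clock: 1.1
tool_pos: [0.2975, 0.3073, 0.2223]
orientation: [-1.384, -2.82, 0.0]
ft_force: [-0.0, -0.3, 0.5]
grip_width: 0.04
grasp_force: 0.0
```

Request:
jog_arm:
  moves:
    - [40,[0.129,-0.25,0.007],-0.17]
    - [40,[0.129,-0.25,0.007],-0.17]
    - [40,[0.129,-0.25,0.007],-0.17]
    - [40,[0.129,-0.25,0.007],-0.17]
    - [40,[0.129,-0.25,0.007],-0.17]
    - [40,[0.129,-0.25,0.007],-0.17]
    - [40,[0.129,-0.25,0.007],-0.17]
    - [40,[0.129,-0.25,0.007],-0.17]

```text
clock: 2.1
tool_pos: [0.4523, 0.0072, 0.2307]
orientation: [-2.246, -2.197, 0.0]
ft_force: [0.5, 0.2, 0.3]
grip_width: 0.0399
grasp_force: 0.0
```

```bash
python3 - <<'E'
from h import *
s,p,d=snap("wrist","w1"); np.save("pics/w1.npy",d); print(s["tool_pos"],s["orientation"],s["qpos"],s["clock"])
K,T=cam("wrist",s)
for nm,q in dict(handle=(.4507,.0075,.153),h1=(.4507,.04,.153),hinge=(.5864,.0046,.102)).items():
    c=np.linalg.inv(T)@[*q,1]; print(nm,(K@c[:3])[:2]/c[2],c[2])
E
```

```text
[0.45231099 0.00719133 0.2306684 ] [-2.24563116e+00 -2.19672827e+00  1.49173747e-04] [-1.16268411e-01  2.31501381e-01  1.72594461e+00  4.23931983e-05
  1.18434622e+00 -9.42686547e-02] 2.1
handle [322.85238892 210.28899165] 0.258155658616156
h1 [322.10973976 175.62553567] 0.2501633514822664
hinge [445.08003928 198.17199473] 0.3076497534505358
```

View pics/w1.png

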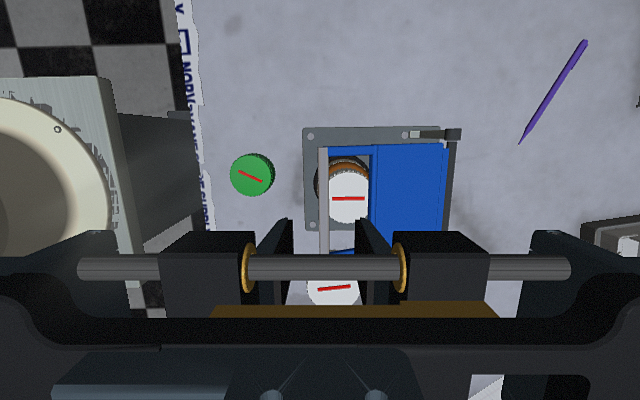

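The wrist view shows the bar as a vertical strip at u≈322 (predicted 323), midway between the fingers, with the panel edge at u≈372. I'll descend and grip.

Request:
jog_arm:
  moves:
    - [32,[-0.01,0,-0.13],0]
    - [32,[0,0,-0.13],0]
    - [32,[0,0,-0.12],0]
    - [32,[0,0,-0.12],0]
    - [32,[0,0,-0.12],0]
    - [32,[0,0,0],0]
    - [0,[0,0,0],0]
    - [0,[0,0,0],0]
  newtons: 15

```text
clock: 3.15
tool_pos: [0.4509, 0.0085, 0.1384]
orientation: [2.242, 2.2, 0.001]
ft_force: [-0.4, -0.5, -0.0]
grip_width: 0.015
grasp_force: 0.0
```

Request:
jog_arm:
  moves:
    - [0,[0,0,0],0]
    - [0,[0,0,0],0]
    - [0,[0,0,0],0]
    - [0,[0,0,0],0]
    - [0,[0,0,0],0]
    - [0,[0,0,0],0]
    - [0,[0,0,0],0]
    - [0,[0,0,0],0]

```text
clock: 4.15
tool_pos: [0.4523, 0.0085, 0.1385]
orientation: [2.24, 2.198, 0.004]
ft_force: [6.7, 1.6, -2.0]
grip_width: 0.0094
grasp_force: 15.0
```

Request:
jog_arm:
  moves:
    - [0,[0.029,-0.001,0.069],0]
    - [0,[0.034,-0.001,0.067],0]
    - [0,[0.039,-0.001,0.064],0]
    - [0,[0.044,-0.001,0.06],0]
    - [0,[0.049,-0.001,0.057],0]
    - [0,[0.053,-0.001,0.053],0]
    - [0,[0.057,-0.001,0.049],0]
    - [0,[0.061,-0.001,0.044],0]

```text
clock: 5.15
tool_pos: [0.5047, 0.0077, 0.2076]
orientation: [-2.241, -2.199, 0.002]
ft_force: [-7.3, 4.6, 6.2]
grip_width: 0.0097
grasp_force: 15.0
```

Request:
jog_arm:
  moves:
    - [0,[0.064,-0.001,0.039],0]
    - [0,[0.067,-0.001,0.034],0]
    - [0,[0.069,-0.001,0.029],0]
    - [0,[0.071,-0.001,0.023],0]
    - [0,[0.073,-0.001,0.018],0]
    - [0,[0.074,-0.001,0.012],0]
    - [0,[0.075,-0.001,0.006],0]
    - [0,[0.075,-0.001,0.001],0]

```text
clock: 6.15
tool_pos: [0.5913, 0.0062, 0.2316]
orientation: [2.242, 2.2, 0.0]
ft_force: [-2.5, 2.7, 2.6]
grip_width: 0.0091
grasp_force: 15.0
```

```bash
python3 - <<'E'
from h import *
s,p,d=snap("scene","s2"); print(s["tool_pos"],s["ft_force"])
hsv=cv2.cvtColor(p,cv2.COLOR_BGR2HSV); m=cv2.inRange(hsv,(100,150,40),(125,255,255))>0
P,u,v=pts("scene",d,m); k=(np.abs(P-[.58,.005,.16])<[.1,.08,.1]).all(1); P=P[k]
c=np.median(P,0);P=P[np.linalg.norm(P-c,axis=1)<.08];c=P.mean(0);w=np.linalg.svd(P-c)[2][2];w*=-np.sign(w[0]);print(len(P),c,w,"angle",np.arctan2(-w[0],w[2]))
cv2.imwrite("pics/s2c.png",cv2.resize(p[100:270,240:420],None,fx=3,fy=3))
E
```

```text
[0.5913011  0.00623711 0.23162279] [-2.45730442  2.69893768  2.56249085]
781 [0.58739693 0.00477999 0.15926566] [-0.99977691  0.00972112  0.01875158] angle 1.5520427628343278
```

View pics/s2c.png

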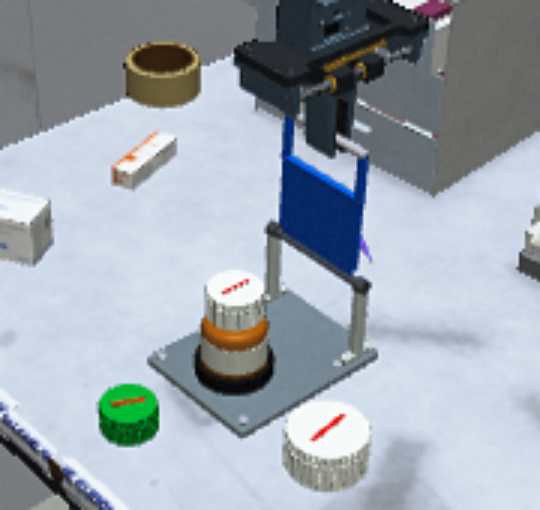

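The cover stands upright (crop (320,210), angle ≈1.55), and the cap is uncovered at (236,300). I'll release and rise.

Request:
jog_arm:
  moves:
    - [36,[0,0,0],0]
    - [36,[0,0,0],0]
    - [36,[0,0,0],0]
    - [36,[0,0,0.1],0]
    - [36,[0,0,0.2],0]
    - [36,[0,0,0.2],0]
    - [36,[0,0,0.2],0]
    - [91,[-0.1,0,0],0]

```text
clock: 7.2
tool_pos: [0.5768, 0.006, 0.3395]
orientation: [2.24, 2.198, 0.005]
ft_force: [0.4, 0.7, -0.5]
grip_width: 0.0434
grasp_force: 0.0
```

Request:
jog_arm:
  moves:
    - [91,[-0.1,0,0],0.26]
    - [91,[-0.1,0,0],0.26]
    - [91,[-0.1,0,0],0.26]
    - [91,[-0.1,0,0],0.26]
    - [91,[-0.1,0,0],0.26]
    - [91,[-0.1,0,0],0.26]
    - [91,[-0.06,0,0],0.26]
    - [91,[0,0,0],0.26]

```text
clock: 8.2
tool_pos: [0.4751, 0.0062, 0.3366]
orientation: [-0.846, -3.025, 0.0]
ft_force: [0.6, 0.1, 0.7]
grip_width: 0.091
grasp_force: 0.0
```

```bash
python3 - <<'E'
from h import *
def whitecap(n,s,p,d):
    P,u,v=pts(n,d,d>0,s); c=p[v,u].astype(int)
    k=(abs(P[:,2]-.117)<.006)&(np.linalg.norm(P[:,:2]-[.476,.007],axis=1)<.045)
    Q=P[k]
    if len(Q)>5:
        (x,y),r=cv2.minEnclosingCircle(Q[:,:2].astype(np.float32)); print(n,k.sum(),"z",np.median(Q[:,2]),"c",x,y,"r",r,"mean",Q.mean(0))
s,p,d=snap("scene"); whitecap("scene",s,p,d); print(s["tool_pos"],s["orientation"],s["qpos"],s["clock"])
hsv=cv2.cvtColor(p,cv2.COLOR_BGR2HSV); m=cv2.inRange(hsv,(100,150,40),(125,255,255))>0
P,u,v=pts("scene",d,m); P=P[(np.abs(P-[.58,.005,.16])<[.1,.08,.1]).all(1)]
c=np.median(P,0);P=P[np.linalg.norm(P-c,axis=1)<.08];c=P.mean(0);w=np.linalg.svd(P-c)[2][2];w*=-np.sign(w[0]);print("angle",np.arctan2(-w[0],w[2]),c)
s,p,d=snap("top"); whitecap("top",s,p,d)
s,p,d=snap("wrist","w3"); whitecap("wrist",s,p,d)
E
```

```text
scene 199 z 0.11556880980910855 c 0.4778898358345032 0.007902809418737888 r 0.029830535873770714 mean [0.47611448 0.00639826 0.11564302]
[0.47513373 0.00623948 0.33656977] [-8.46296877e-01 -3.02511305e+00  2.09120335e-04] [-1.12568604e-01  1.69714314e-01  1.50083143e+00 -7.90917140e-05
  1.47139450e+00 -1.13779016e+00] 8.2
angle 1.5456038064435265 [0.58798886 0.00520073 0.15905227]
top 13 z 0.11651680001678155 c 0.4532562792301178 0.01524355635046959 r 0.013821298256516457 mean [0.45135062 0.01530533 0.11646552]
wrist 1209 z 0.11744159254140452 c 0.4773244261741638 0.010846242308616638 r 0.029004154726862907 mean [0.47652583 0.01146378 0.11739741]
```

View pics/w3.png

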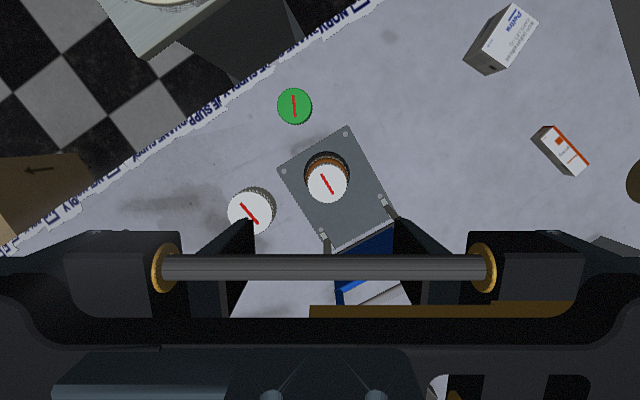

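The wrist view shows the white capped bottle at (327,182) uncovered, with open fingers clear and the upright cover at (370,250). The cap centre is at about (0.477, 0.0085), top at z 0.117, as expected. I'll descend.

Request:
jog_arm:
  moves:
    - [91,[0.013,0.015,-0.3],0]
    - [91,[0,0,-0.3],0]
    - [91,[0,0,-0.3],0]
    - [91,[0,0,-0.25],0]
    - [91,[0,0,-0.2],0]
    - [91,[0,0,-0.13],0]
    - [91,[0,0,-0.08],0]
    - [91,[0,0,-0.05],0]
  newtons: 40

```text
clock: 9.35
tool_pos: [0.4785, 0.0084, 0.0947]
orientation: [-0.855, -3.023, 0.0]
ft_force: [1.0, 0.7, 0.1]
grip_width: 0.0905
grasp_force: 0.0
```

Request:
jog_arm:
  moves:
    - [40,[0,0,0],0]
    - [40,[0,0,0],0]
    - [40,[0,0,0],0]
    - [40,[0,0,0],0]
    - [40,[0,0,0],0]
    - [40,[0,0,0],0]
    - [40,[0,0,0],0]
    - [40,[0,0,0],0]

```text
clock: 10.35
tool_pos: [0.4788, 0.0086, 0.0953]
orientation: [0.853, 3.023, 0.001]
ft_force: [0.6, 3.1, 6.7]
grip_width: 0.0559
grasp_force: 40.0
```

Request:
jog_arm:
  moves:
    - [40,[0,0,-0.013],0]
    - [40,[0,0,-0.013],0]
    - [40,[0,0,-0.012],0]
    - [40,[0,0,-0.01],0]
    - [40,[0,0,0],0]
    - [40,[0,0,0],0]
    - [40,[0,0,0],0]
    - [40,[0,0,0],0]

```text
clock: 11.35
tool_pos: [0.4789, 0.0086, 0.0883]
orientation: [0.852, 3.023, 0.001]
ft_force: [-1.2, 4.1, 11.4]
grip_width: 0.0559
grasp_force: 40.0
```

```bash
python3 - <<'E'
from h import *
s,p,d=snap("scene"); print(s["tool_pos"],s["ft_force"],s["grasp_force"])
P,u,v=pts("scene",d,d>0); k=(abs(P[:,2]-.112)<.012)&(np.linalg.norm(P[:,:2]-[.477,.008],axis=1)<.02)&(p[v,u].min(1)>140)
print(k.sum(),np.percentile(P[k,2],[10,50,90]) if k.sum() else 0)
E
```

```text
[0.47888735 0.00860338 0.08833722] [-1.18839232  4.05351332 11.38462171] 40.00269093507228
3 [0.10936871 0.10951807 0.10970262]
```

Cap top sits at 0.1095 m (pressed about 6.5 mm) with 11 N. Now the twist.

Request:
jog_arm:
  moves:
    - [40,[0,0,0],0.14]
    - [40,[0,0,0],0.14]
    - [40,[0,0,0],0.14]
    - [40,[0,0,0],0.14]
    - [40,[0,0,0],0.14]
    - [40,[0,0,0],0.14]
    - [40,[0,0,0],0.14]
    - [40,[0,0,0],0.14]

```text
clock: 12.4
tool_pos: [0.4796, 0.0087, 0.0884]
orientation: [-0.019, 3.139, 0.001]
ft_force: [1.3, 6.6, 10.6]
grip_width: 0.0557
grasp_force: 40.0
```

Request:
jog_arm:
  moves:
    - [40,[0,0,0],0.15]
    - [40,[0,0,0],0.15]
    - [40,[0,0,0],0.15]
    - [40,[0,0,0],0.15]
    - [40,[0,0,0],0.15]
    - [40,[0,0,0],0.15]
    - [40,[0,0,0],0.15]
    - [40,[0,0,0],0]

```text
clock: 13.4
tool_pos: [0.48, 0.0095, 0.0885]
orientation: [-0.831, 3.026, 0.001]
ft_force: [4.1, 15.7, 11.3]
grip_width: 0.056
grasp_force: 40.0
```

```bash
python3 - <<'E'
from h import *
s,p,d=snap("scene"); print(s["tool_pos"],s["orientation"],s["ft_force"],s["moment"])
cv2.imwrite("pics/s4.png",cv2.resize(p[100:260,240:420],None,fx=4,fy=3.75) if 0 else cv2.resize(p[110:250,240:420],None,fx=4,fy=4))
E
```

```text
[0.47995431 0.0094531  0.08854858] [-8.30679349e-01  3.02624533e+00  9.91639235e-04] [ 4.14309141 15.73776523 11.28880184] [ 2.92293586 -0.61754074  0.01133359]
```

View pics/s4.png

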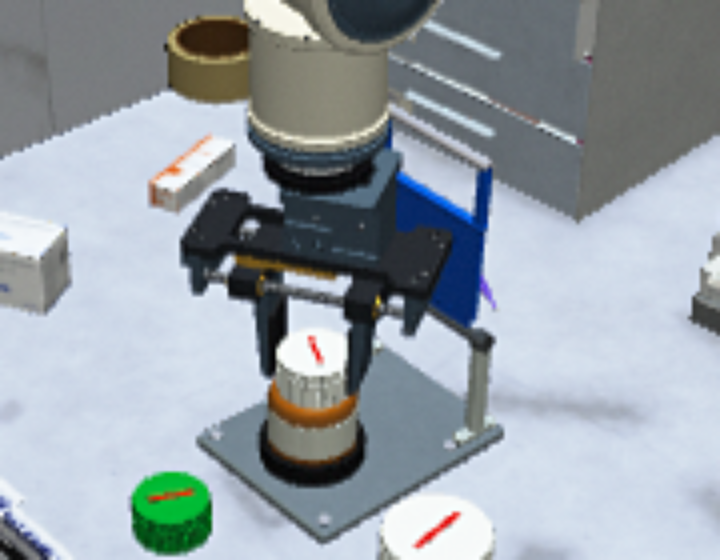

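Cap's red bar at crop (316,348) has turned by about 1 rad with the gripper. There is a small side load (+y 16 N), so I'll relieve it and lift straight up.

Request:
jog_arm:
  moves:
    - [40,[0.004,0.01,0.01],0]
    - [40,[0.002,0.005,0.03],0]
    - [40,[0,0,0.06],0]
    - [40,[0,0,0.09],0]
    - [40,[0,0,0.11],0]
    - [40,[0,0,0.12],0]
    - [40,[0,0,0.12],0]
    - [40,[0,0,0.08],0]

```text
clock: 14.45
tool_pos: [0.4795, 0.0107, 0.1821]
orientation: [-0.831, 3.029, -0.001]
ft_force: [0.0, -1.0, -0.1]
grip_width: 0.0557
grasp_force: 40.0
```

Request:
jog_arm:
  moves:
    - [40,[0,0,0.06],0]
    - [40,[0,0,0],0]
    - [40,[0,0,0],0]
    - [40,[0,0,0],0]
    - [40,[0,0,0],0]
    - [40,[0,0,0],0]
    - [40,[0,0,0],0]
    - [40,[0,0,0],0]

```text
clock: 15.45
tool_pos: [0.4794, 0.0107, 0.1898]
orientation: [-0.831, 3.03, 0.0]
ft_force: [-1.0, -0.8, 0.2]
grip_width: 0.0554
grasp_force: 40.0
```

```bash
python3 - <<'E'
from h import *
s,p,d=snap("scene"); print(s["tool_pos"],s["ft_force"],s["grasp_force"],s["grip_width"])
hsv=cv2.cvtColor(p,cv2.COLOR_BGR2HSV); m=cv2.inRange(hsv,(100,150,40),(125,255,255))>0
P,u,v=pts("scene",d,m); P=P[(np.abs(P-[.58,.005,.16])<[.1,.08,.1]).all(1)]
c=np.median(P,0);P=P[np.linalg.norm(P-c,axis=1)<.08];c=P.mean(0);w=np.linalg.svd(P-c)[2][2];w*=-np.sign(w[0]);print("angle",np.arctan2(-w[0],w[2]),c)
P,u,v=pts("scene",d,p.min(2)>110); k=(np.linalg.norm(P[:,:2]-[.477,.008],axis=1)<.035)&(P[:,2]>.13)&(P[:,2]<.22); print(k.sum(),np.percentile(P[k],[2,50,98],axis=0))
cv2.imwrite("pics/s5.png",cv2.resize(p[110:250,240:420],None,fx=4,fy=4))
E
```

```text
[0.47941235 0.01066254 0.18975768] [-0.97914241 -0.82476256  0.16269488] 39.998808636648846 0.05541481594169956
angle 1.5484371196698197 [ 0.58768847 -0.0006712   0.15391158]
315 [[ 4.49707923e-01 -2.05577761e-02  1.79430465e-01]
 [ 4.67104087e-01 -1.91819224e-04  2.08248048e-01]
 [ 5.01242315e-01  3.13012444e-02  2.12642996e-01]]
```

View pics/s5.png

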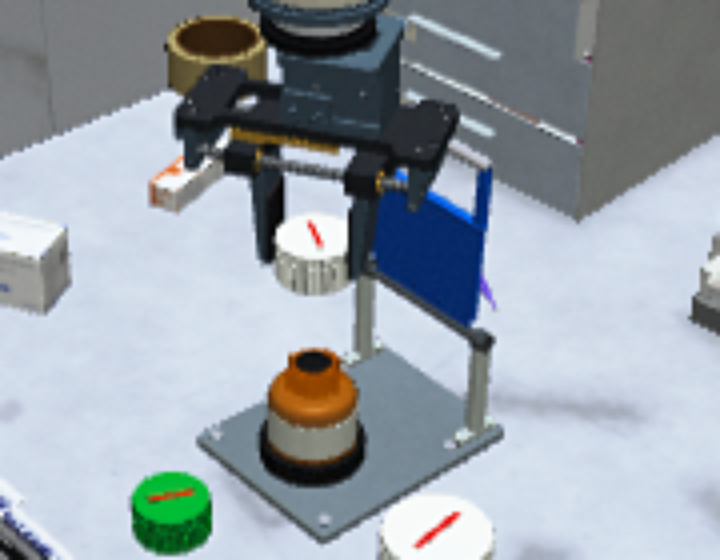

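The cap is held level at crop (314,255), above the open bottle mouth at (317,360). Its top is at z≈0.211, so the underside is about 0.179 m, 80 mm over the rim. The cover is still upright at 1.55.

```bash
python3 -c "
from station import ctrl; print(ctrl.hand_in())"
```

```text
the job is handed in; nothing more can be done
None
```

I handed the job in at about 15.5 s. The cover is upright (about 1.55 rad), and the cap is off and held level about 80 mm above the bottle's mouth. The arm stayed clear of the cartons and calculator; I haven't seen the judge's result.

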